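# Finish the slat crib and shut the kit drawer

## Robot

A 6-joint arm with a two-finger parallel gripper is mounted at the origin on the work surface. World frame = base frame: x ahead of the robot, y to its left, z up, the work surface at z = 0. Lengths are in m, angles in rad, forces in N, time in s.
With the tool pointing down it reaches from about 0.425 to 1.125 m from the base axis. Payload 14.9 kg.
Tool frame: the origin (TCP) lies midway between the tips of the shut fingers; the grasp point (between the pads) lies 19 mm behind it; x points along the fingers, y is the direction in which the jaws open and shut, and the axes are right-handed (so a half turn about x gives the same grasp; the last joint's range is limited). The gripper opens to 91 mm and grips with 3 to 60 N. Pads are 32 mm wide; open, the fingers measure 118 mm over their backs; the gripper's body (76 mm by 178 mm) begins 60 mm behind the grasp point.
Start: joints at [1.285, 0.379, 1.734, -0, 1.028, -0.033], TCP at [0.175, 0.678, 0.214] pointing down, gripper open.
Joint ranges: [-2.77, 2.77], [-0.74, 2.19], [0, 2.66], [-1.06, 4.2], [0.31, 2.87], [-3.08, 3.08]. Speed limits (rad/s): [1.89, 1.89, 2.39, 3.14, 3.14, 3.14].

## Interface

Orientations are given as a unit quaternion [w, x, y, z].
In Python, from bench import ctrl gives the robot as it stands.
- The arm moves only by the tool play_rows, never from a script. Its arguments are lists of equal length, an entry for each row: "offset": the shift along the tool's x, y, z in m, a list of three; "dr": the turn, a rotation vector about the tool's x, y, z in degrees, a list of three; "claw": the gripper command: -1 is fully open, 1 is shut, values between are in proportion. A call has 1 to 5 rows; each row shifts and turns the commanded pose from where the row before left it, along the tool's axes as they then stand; what a row does not reach is not made up. A row lasts 1/12 s, in which the tool goes at most 41.7 mm and 7.16 degrees, less where a joint would pass 70% of its speed; a pose out of reach is approached as far as the arm can. A call is refused whole if a number of a shift passes 0.0417 or a number of a turn 7.16, either way. A call with a gripper value outside its range is refused whole. The fingers move at their own pace and stop on an object; "squeeze" is the grip in N (left out, the last holds). Time passes only in rows, so rows that do not move let the fingers close. It gives the time, the measured TCP pose, the force and the opening at its end, in the units of the state.
- ctrl.observe(): the state, without advancing time (a new reading comes with each control period).
- ctrl.snapshot(name): name is "side" or "top"; returns a dict with "color" (400x640x3 uint8, blue, green, red), "depth" (400x640 float32, m along the optical axis (not along the pixel's ray), 0 where there is no reading), "camera_matrix" (3x3 intrinsics, pixels), "view" (4x4, takes a point from world to camera coordinates). Camera axes: x right, y down, z forward; pixel columns grow to the right and rows downward; lengths in m; the calibration is good to about 2 mm. A picture is of the moment at which its call begins.
- ctrl.sign_off(): hands the job in, once; it reports no verdict.
The state is a dict: "clock": time; "joints": joint angles; "joint_vel": joint speeds; "joint_torque": joint torques, N m; "position": TCP position; "tool_rot": TCP orientation; "contact_force": force on the tool from outside, world axes, zero at the start; "moment": the same for the moment, N m; "gripper_width": finger opening in m.
Only numpy, scipy, OpenCV 4.12 (cv2) and the standard library are available. Lean on these libraries where they do the work, as an engineer would, in place of code of your own. Each camera call takes 0.05 s, during which the arm holds its last target.

## Task

Finish the crosswise slat crib on the rubber pad, on which a flange will later stand, with the three slats in the open drawer: first lay one flat beside the single slat of the second layer, mirroring it on the other side of the middle, then lay two across on top as the third layer, each straight above a slat of the bottom layer, ends lined up. Then push the empty drawer fully home; leave the lower slats where they are and the other parts on the shelf undisturbed.

Things in the scene. Friction and masses are not known exactly. Their poses are not given: they have to be found in the camera images.
- pad: square black rubber pad under the crib, 150 x 150 x 5 mm, fixed; origin at the centre of its underside, which is also the crib's vertical axis; x and y parallel to its edges, the bottom slats lie along its x. Layer undersides lie 5, 21 and 37 mm above its origin
- low_a: bare wooden slat, 120 (its x, long axis) x 20 (y) x 16 (z) mm, 30 g; origin at the centre of its 120 x 20 underside; bottom layer, along the pad's x, centre 38 mm to the pad's +y side of the middle
- low_b: bare wooden slat, 120 (its x, long axis) x 20 (y) x 16 (z) mm, 30 g; origin at the centre of its 120 x 20 underside; bottom layer, along the pad's x, centre 38 mm to the pad's -y side of the middle
- second: bare wooden slat, 120 (its x, long axis) x 20 (y) x 16 (z) mm, 30 g; origin at the centre of its 120 x 20 underside; the one slat already in the second layer, along the pad's y, centre 38 mm to the pad's +x side of the middle; its missing partner belongs 38 mm to the -x side
- slat_a: bare wooden slat, 120 (its x, long axis) x 20 (y) x 16 (z) mm, 30 g; origin at the centre of its 120 x 20 underside; loose in the open drawer, lying along the drawer's travel with about 60 mm from one slat's centre line to the next; the three are alike and any may go anywhere
- slat_b: bare wooden slat, 120 (its x, long axis) x 20 (y) x 16 (z) mm, 30 g; origin at the centre of its 120 x 20 underside; loose in the open drawer, lying along the drawer's travel with about 60 mm from one slat's centre line to the next; the three are alike and any may go anywhere
- slat_c: bare wooden slat, 120 (its x, long axis) x 20 (y) x 16 (z) mm, 30 g; origin at the centre of its 120 x 20 underside; loose in the open drawer, lying along the drawer's travel with about 60 mm from one slat's centre line to the next; the three are alike and any may go anywhere
- drawer (a joint): how far the drawer of the low grey drawer unit (fixed, 250 deep x 250 wide x 75 mm high, open to its front) is out, m: 0 is fully home against its stop, 0.19 fully out; it slides with about 2 N of friction. Inside 210 mm wide, floor 12 mm above the shelf, side walls up to 46 mm above the shelf
- drawer_front (a point): on the outer face of the drawer's grey front panel, mid-width, 46 mm above the shelf; its x points into the unit, along the closing travel, z up. The panel is 244 wide x 12 mm thick, from 4 to 70 mm above the shelf; a finger lip 110 mm wide sticks 14 mm out of it, 15 to 21 mm above the shelf. It moves with the drawer; home, the panel's inner face lies against the unit's front
- reducer: bystander: stainless reducer flange, 70 mm across, 48 mm high; origin at the centre of its underside
- bolt_0: bystander: silver-plated bolt standing on its hex head, head 23 mm across, 50 mm high; origin at the centre of its underside
- bolt_1: bystander: silver-plated bolt standing on its hex head, head 23 mm across, 50 mm high; origin at the centre of its underside
- bolt_2: bystander: silver-plated bolt standing on its hex head, head 23 mm across, 50 mm high; origin at the centre of its underside
- spacer: bystander: orange anodized spacer ring, 40 mm across, 22 mm high; origin at the centre of its underside
- gasket: bystander: flat copper gasket ring, 48 mm across, 4 mm thick; origin at the centre of its underside
Things that resemble listed ones, but are neither listed nor needed, are in the scene too. Leave any blue or purple look-alike of the second alone.

How it is judged:
On the way, in this order (a step that is already met when the one before it is completed fails the run):
1. the second layer is complete (((x of slat_a in the frame of pad between -0.05 and -0.026 m and y of slat_a in the frame of pad between -0.012 and 0.012 m and z of slat_a in the frame of pad between 0.017 and 0.025 m and angle between the x axis of slat_a and the y axis of pad, either way round below 0.14 rad and angle between the z axis of slat_a and the z axis of pad, either way round below 0.07 rad) or (x of slat_b in the frame of pad between -0.05 and -0.026 m and y of slat_b in the frame of pad between -0.012 and 0.012 m and z of slat_b in the frame of pad between 0.017 and 0.025 m and angle between the x axis of slat_b and the y axis of pad, either way round below 0.14 rad and angle between the z axis of slat_b and the z axis of pad, either way round below 0.07 rad) or (x of slat_c in the frame of pad between -0.05 and -0.026 m and y of slat_c in the frame of pad between -0.012 and 0.012 m and z of slat_c in the frame of pad between 0.017 and 0.025 m and angle between the x axis of slat_c and the y axis of pad, either way round below 0.14 rad and angle between the z axis of slat_c and the z axis of pad, either way round below 0.07 rad))), for 0.2 s.
2. the third layer is complete (((x of slat_a in the frame of pad between -0.05 and -0.026 m and y of slat_a in the frame of pad between -0.012 and 0.012 m and z of slat_a in the frame of pad between 0.017 and 0.025 m and angle between the x axis of slat_a and the y axis of pad, either way round below 0.14 rad and angle between the z axis of slat_a and the z axis of pad, either way round below 0.07 rad) or (x of slat_b in the frame of pad between -0.05 and -0.026 m and y of slat_b in the frame of pad between -0.012 and 0.012 m and z of slat_b in the frame of pad between 0.017 and 0.025 m and angle between the x axis of slat_b and the y axis of pad, either way round below 0.14 rad and angle between the z axis of slat_b and the z axis of pad, either way round below 0.07 rad) or (x of slat_c in the frame of pad between -0.05 and -0.026 m and y of slat_c in the frame of pad between -0.012 and 0.012 m and z of slat_c in the frame of pad between 0.017 and 0.025 m and angle between the x axis of slat_c and the y axis of pad, either way round below 0.14 rad and angle between the z axis of slat_c and the z axis of pad, either way round below 0.07 rad)) and ((x of slat_a in the frame of pad between -0.012 and 0.012 m and y of slat_a in the frame of pad between 0.026 and 0.05 m and z of slat_a in the frame of pad between 0.033 and 0.041 m and angle between the x axis of slat_a and the x axis of pad, either way round below 0.14 rad and angle between the z axis of slat_a and the z axis of pad, either way round below 0.07 rad) or (x of slat_b in the frame of pad between -0.012 and 0.012 m and y of slat_b in the frame of pad between 0.026 and 0.05 m and z of slat_b in the frame of pad between 0.033 and 0.041 m and angle between the x axis of slat_b and the x axis of pad, either way round below 0.14 rad and angle between the z axis of slat_b and the z axis of pad, either way round below 0.07 rad) or (x of slat_c in the frame of pad between -0.012 and 0.012 m and y of slat_c in the frame of pad between 0.026 and 0.05 m and z of slat_c in the frame of pad between 0.033 and 0.041 m and angle between the x axis of slat_c and the x axis of pad, either way round below 0.14 rad and angle between the z axis of slat_c and the z axis of pad, either way round below 0.07 rad)) and ((x of slat_a in the frame of pad between -0.012 and 0.012 m and y of slat_a in the frame of pad between -0.05 and -0.026 m and z of slat_a in the frame of pad between 0.033 and 0.041 m and angle between the x axis of slat_a and the x axis of pad, either way round below 0.14 rad and angle between the z axis of slat_a and the z axis of pad, either way round below 0.07 rad) or (x of slat_b in the frame of pad between -0.012 and 0.012 m and y of slat_b in the frame of pad between -0.05 and -0.026 m and z of slat_b in the frame of pad between 0.033 and 0.041 m and angle between the x axis of slat_b and the x axis of pad, either way round below 0.14 rad and angle between the z axis of slat_b and the z axis of pad, either way round below 0.07 rad) or (x of slat_c in the frame of pad between -0.012 and 0.012 m and y of slat_c in the frame of pad between -0.05 and -0.026 m and z of slat_c in the frame of pad between 0.033 and 0.041 m and angle between the x axis of slat_c and the x axis of pad, either way round below 0.14 rad and angle between the z axis of slat_c and the z axis of pad, either way round below 0.07 rad))), for 0.2 s.
3. the drawer is fully home (value of joint drawer below 0.004 m), for 0.2 s.
At the end, for the whole second after the job is handed in: The six slats lie level at rest on the pad in three layers of two, along the pad's x, y and x in turn, each centred 38 mm to its side of the middle, within 12 mm across and along, 4 mm in height, 8 degrees in direction and 4 in level; the drawer is within 4 mm of fully home (all of step 2 and x of low_a in the frame of pad between -0.012 and 0.012 m and y of low_a in the frame of pad between 0.026 and 0.05 m and z of low_a in the frame of pad between 0.001 and 0.009 m and angle between the x axis of each of low_a, low_b and the x axis of pad, either way round below 0.14 rad and angle between the z axis of each of low_a, low_b, second and the z axis of pad, either way round below 0.07 rad and x of low_b in the frame of pad between -0.012 and 0.012 m and y of low_b in the frame of pad between -0.05 and -0.026 m and z of low_b in the frame of pad between 0.001 and 0.009 m and x of second in the frame of pad between 0.026 and 0.05 m and y of second in the frame of pad between -0.012 and 0.012 m and z of second in the frame of pad between 0.017 and 0.025 m and angle between the x axis of second and the y axis of pad, either way round below 0.14 rad and linear speed of each of slat_a, slat_b, slat_c below 0.01 m/s and value of joint drawer below 0.004 m); the robot touches nothing.
It fails at once if a bystander (reducer, bolt, spacer or gasket) is shifted by more than 25 mm (distance of any of reducer, bolt_0, bolt_1, bolt_2, spacer, gasket from where it was at the start of the episode above 0.025 m).
It also fails if it takes over 72 s, if anything falls off the work surface, if the arm or the gripper's body presses on something with over 40 N, if the wrist force passes 120 N, or if a joint passes its speed limit or range.

## Working session

There is one attempt and no reset: what is moved stays moved. The work goes in short steps, Python scripts to look and compute and a tool call to move; the robot and the scene stay as the last step left them, time stands still between calls to the robot, and variables do not carry over. Pictures are saved under pics/ and viewed, and the job is handed in when it is done.

Besides the shell and the picture viewer there is one more tool, called as a command line: name --argument value ..., lists and objects as JSON in quotes. play_rows: Moves the arm, as the interface text tells. Its arguments: {"type":"object","properties":{"offset":{"type":"array","items":{"type":"array","items":{"type":"number"}}},"dr":{"type":"array","items":{"type":"array","items":{"type":"number"}}},"claw":{"type":"array","items":{"type":"number"}},"squeeze":{"type":"number"}},"required":["offset","dr","claw"]}

```bash
mkdir -p pics; ls; python3 - <<'E'
from bench import ctrl
import cv2,numpy as np
s=ctrl.observe(); print(s)
for n in("side","top"):
    d=ctrl.snapshot(n); cv2.imwrite(f"pics/{n}0.png",d["color"]); np.savez(f"{n}0.npz",**d)
    print(n,d["camera_matrix"].tolist(),d["view"].tolist())
E
```

```text
pics
{'clock': 0.0, 'joints': array([ 1.28469156e+00,  3.79412711e-01,  1.73478615e+00, -1.52380634e-05,
        1.02848810e+00, -3.33165700e-02]), 'joint_vel': array([-0.00273027, -0.00057142, -0.00087244, -0.00128648,  0.00078711,
        0.00020169]), 'joint_torque': array([-1.53928664e-03, -7.63687921e+01, -4.34393871e+01,  6.50801067e-02,
        4.22781205e-02, -7.91398179e-05]), 'position': array([0.17498073, 0.67736533, 0.21328269]), 'tool_rot': array([ 0.70140939,  0.08875087,  0.70152334, -0.08951628]), 'contact_force': array([-0.01111593, -0.27087562,  0.2625467 ]), 'moment': array([-0.06316239,  0.02515292,  0.07054754]), 'gripper_width': 0.09115164268393709}
side [[508.03885210481883, 0.0, 317.15124773704946], [0.0, 508.03885210481883, 202.34862250199134], [0.0, 0.0, 1.0]] [[0.9226634187343867, -0.38525917773924534, -0.01635792459495849, -0.5606730396582132], [-0.2978171068136609, -0.6850167673943757, -0.6648736716683101, 0.15902098383759836], [0.24494323142008673, 0.6183262847043139, -0.7467766861821848, 1.1781880038331187], [0.0, 0.0, 0.0, 1.0]]
top [[365.05245841001573, 0.0, 316.2572199988528], [0.0, 365.05245841001573, 203.83972667034018], [0.0, 0.0, 1.0]] [[-0.10183971214137513, -0.9947982870390669, 0.002245247224734677, -0.02207926645608213], [-0.970925439208843, 0.09890378359676326, -0.21799502996022657, 0.5765824092486689], [0.216639018941827, -0.02438051874720786, -0.9759472966187978, 0.9842741674747355], [0.0, 0.0, 0.0, 1.0]]
```

View pics/side0.png

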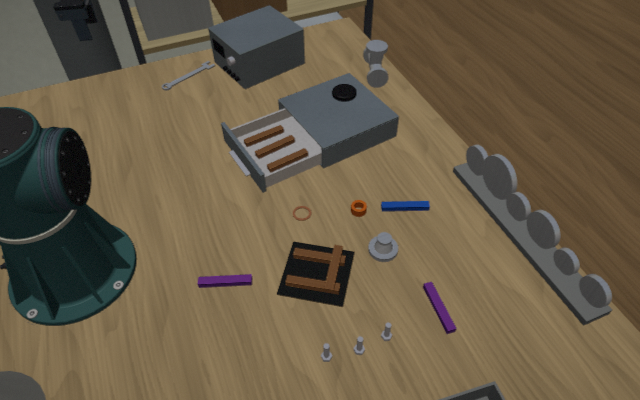

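View pics/top0.png

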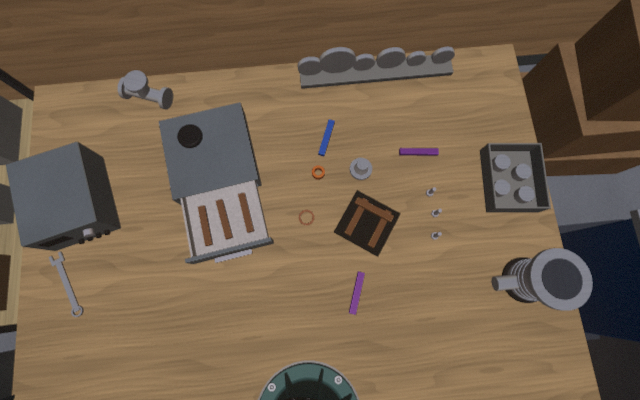

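The side view shows the pad and crib near (317,273) and the drawer with three slats near (275,145). The top view shows the crib near (367,222) and the slats near (206,225), (226,218) and (247,212). The arm is out of both views. Next I measure positions.

```bash
cat > h.py <<'E'
import numpy as np,cv2
def cloud(d):
    K=d["camera_matrix"];V=d["view"];Z=d["depth"].astype(float)
    v,u=np.mgrid[:Z.shape[0],:Z.shape[1]]
    P=np.stack([(u-K[0,2])/K[0,0]*Z,(v-K[1,2])/K[1,1]*Z,Z],-1)
    return (P-V[:3,3])@V[:3,:3]
def toplane(d,uv,z):
    K=d["camera_matrix"];V=d["view"];R=V[:3,:3];c=-R.T@V[:3,3]
    r=np.c_[(np.asarray(uv,float)-[K[0,2],K[1,2]])/[K[0,0],K[1,1]],np.ones(len(uv))]@R
    return c+r*((z-c[2])/r[:,2])[:,None]
def proj(d,p):
    K=d["camera_matrix"];V=d["view"];q=np.atleast_2d(p)@V[:3,:3].T+V[:3,3]
    q=q@K.T; return q[:,:2]/q[:,2:]
def woods(d,zlo,zhi,ztop,amin=40):
    b=cv2.cvtColor(d["color"],cv2.COLOR_BGR2HSV);P=cloud(d)
    m=((b[...,0]<16)&(b[...,1]>110)&(b[...,2]>50)&(P[...,2]>zlo)&(P[...,2]<zhi)&(d["depth"]>0)).astype(np.uint8)
    n,l,st,c=cv2.connectedComponentsWithStats(m,connectivity=4)
    out=[]
    for i in range(1,n):
        if st[i,4]<amin: continue
        v,u=np.nonzero(l==i)
        W=toplane(d,np.c_[u,v],ztop)[:,:2]
        r=cv2.minAreaRect((W*1000).astype(np.float32))
        cc=W.mean(0);e,E=np.linalg.eigh(np.cov((W-cc).T));a=E[:,1]
        out.append((c[i].round(1).tolist(),int(st[i,4]),cc.round(4).tolist(),round(float(np.degrees(np.arctan2(a[1],a[0])))%180,1),np.round(r[0],1).tolist(),np.round(r[1],1).tolist(),round(float(np.median(P[l==i][:,2])),4)))
    return out
E
python3 - <<'E'
from h import *
for n in("top","side"):
    d=dict(np.load(n+"0.npz")); P=cloud(d)
    print(n)
    for a in((.022,.034,.028),(.016,.0265,.021),(.030,.045,.037)):
        print(a)
        for o in woods(d,*a): print(o)
    # pad
    c=d["color"].astype(int); m=((c.max(2)<45)&(P[...,2]<.012)&(P[...,2]>-.01)&(P[...,0]>.3)&(P[...,0]<.9)&(abs(P[...,1])<.5)).astype(np.uint8)
    k,l,st,ct=cv2.connectedComponentsWithStats(m)
    for i in range(1,k):
        if st[i,4]>300:
            v,u=np.nonzero(l==i);W=toplane(d,np.c_[u,v],.005)[:,:2]
            print("pad",ct[i],st[i,4],cv2.minAreaRect((W*1000).astype(np.float32)))
E
```

```text
top
(0.022, 0.034, 0.028)
([245.5, 212.6], 226, [0.5744, 0.1292], 9.8, [575.4, 129.2], [116.5, 17.4], 0.0291)
([223.7, 219.2], 240, [0.561, 0.1941], 11.6, [562.2, 194.4], [116.3, 18.1], 0.0292)
([204.7, 225.6], 249, [0.5477, 0.2504], 8.8, [548.5, 250.7], [116.1, 18.6], 0.0293)
([382.1, 221.8], 44, [0.5059, -0.2685], 149.5, [505.0, -263.5], [25.9, 34.2], 0.0239)
(0.016, 0.0265, 0.021)
([317.8, 171.1], 88, [0.6822, -0.0967], 164.6, [682.5, -97.4], [36.7, 38.3], 0.0228)
([354.2, 220.0], 201, [0.5206, -0.1886], 146.0, [521.2, -189.0], [19.7, 93.2], 0.0219)
([377.3, 232.0], 211, [0.4782, -0.2517], 145.7, [478.3, -251.5], [19.6, 91.4], 0.0218)
(0.03, 0.045, 0.037)
([374.2, 208.8], 293, [0.5452, -0.2488], 55.3, [545.5, -248.5], [119.8, 21.8], 0.0378)
pad [364.99852071 225.2862426 ] 1352 ((512.3106079101562, -226.62799072265625), (145.02528381347656, 144.54966735839844), 54.641780853271484)
side
(0.022, 0.034, 0.028)
([263.0, 134.7], 231, [0.5454, 0.2486], 9.0, [545.8, 247.4], [118.7, 27.0], 0.0279)
([274.1, 145.8], 253, [0.5587, 0.1916], 12.4, [560.1, 191.0], [118.1, 26.8], 0.0279)
([286.9,
[... 240 characters left out ...]
7], [118.7, 13.2], 0.0231)
([293.3, 159.9], 65, [0.5897, 0.1244], 10.5, [591.1, 125.6], [87.8, 10.6], 0.022)
([358.6, 206.2], 122, [0.6794, -0.0975], 60.2, [679.0, -98.2], [43.5, 37.5], 0.0212)
([312.5, 254.3], 306, [0.5176, -0.1882], 145.4, [517.1, -188.9], [24.6, 88.4], 0.0208)
([305.6, 281.8], 339, [0.4753, -0.2514], 145.4, [474.5, -251.7], [23.7, 87.1], 0.0209)
([336.5, 286.9], 46, [0.5328, -0.2905], 53.6, [532.7, -290.6], [20.6, 10.9], 0.0211)
(0.03, 0.045, 0.037)
([333.3, 268.1], 411, [0.5423, -0.2516], 55.6, [543.6, -249.9], [123.8, 20.3], 0.0369)
pad [314.84900146 275.70092547] 2053 ((510.85845947265625, -226.6018829345703), (148.2863006591797, 147.43585205078125), 54.92631149291992)
```

```bash
cat >> h.py <<'E'
from scipy.spatial.transform import Rotation as Ro
def pose(s):
    q=s["tool_rot"];R=Ro.from_quat([q[1],q[2],q[3],q[0]]).as_matrix()
    return np.array(s["position"]),R
def plan(s,p,jaw):  # total shift in tool axes if turned about tool x only after shift; jaw deg
    P,R=pose(s)
    y=np.degrees(np.arctan2(R[1,1],R[0,1]))
    k=(jaw-y+90)%180-90
    Y=np.array([np.cos(np.radians(jaw)),np.sin(np.radians(jaw)),0]);
    if abs((jaw-y+180)%360-180)>90: Y=-Y
    X=np.array([0,0,-1.]);T=np.c_[X,Y,np.cross(X,Y)]
    d=np.array(p)-P
    rv=np.degrees(Ro.from_matrix(R.T@T).as_rotvec())
    print("t",round(s["clock"],2),"pos",P.round(4),"jaw",round(y,1),"tilt axis",R[:,0].round(3),"J",np.round(s["joints"],2),"w",round(s["gripper_width"],4),"F",np.round(s["contact_force"],1))
    print(" world d",d.round(4)," in current tool",(R.T@d).round(4)," rotvec",rv.round(2)," in target tool",(T.T@d).round(4))
E
python3 - <<'E'
from h import *; from bench import ctrl
s=ctrl.observe(); plan(s,[.561,.193,.15],101)
d=dict(np.load("top0.npz"));P=cloud(d)
m=(P[...,2]>.06)&(d["depth"]>0)
q=P[130:260,0:130][m[130:260,0:130]];print(q.min(0),q.max(0))
m2=m[150:260,90:130];print(P[150:260,90:130][m2][:,0].min(),P[150:260,90:130][m2][:,1].min())
# drawer front: points z .06-.075
q=P[195:265,180:280];k=(q[...,2]>.06)&(q[...,2]<.08);v,u=np.nonzero(k);W=toplane(d,np.c_[u+180,v+195],.07)[:,:2]
print(len(W),cv2.minAreaRect((W*1000).astype(np.float32)))
q=P[95:205,155:265];k=(q[...,2]>.065)&(q[...,2]<.085);v,u=np.nonzero(k);W=toplane(d,np.c_[u+155,v+95],.075)[:,:2]
print(len(W),cv2.minAreaRect((W*1000).astype(np.float32)))
E
```

```text
t 0.1 pos [0.175  0.6774 0.2134] jaw 75.5 tilt axis [-0.    -0.001 -1.   ] J [ 1.28  0.38  1.73  0.    1.03 -0.03] w 0.0912 F [-0.4 -0.3  0.7]
 world d [ 0.386  -0.4844 -0.0634]  in current tool [ 0.0637 -0.3724  0.4949]  rotvec [-2.548e+01 -1.000e-02  6.000e-02]  in target tool [ 0.0634 -0.5492  0.2865]
[0.52125499 0.5017548  0.06001285] [0.80005822 0.75259617 0.14393768]
0.5418179210987961 0.5017548042488099
441 ((545.0986938476562, 179.69879150390625), (193.47251892089844, 242.0696258544922), 3.0193042755126953)
6444 ((805.46728515625, 227.025634765625), (334.22607421875, 250.60743713378906), 8.600709915161133)
```

play_rows --offset '[[0,-0.025,0.033],[0,-0.025,0.033],[0,-0.025,0.033],[0,-0.025,0.033],[0,-0.025,0.033]]' --dr '[[0,0,0],[0,0,0],[0,0,0],[0,0,0],[0,0,0]]' --claw '[0.1,0.1,0.1,0.1,0.1]' --squeeze 20

```text
clock: 0.52
position: [0.3042, 0.5137, 0.2137]
tool_rot: [0.701, 0.089, 0.702, -0.089]
contact_force: [1.8, 0.5, 0.4]
gripper_width: 0.0607
```

play_rows --offset '[[0,-0.025,0.033],[0,-0.025,0.033],[0,-0.025,0.033],[0,-0.025,0.033],[0,-0.025,0.033]]' --dr '[[0,0,0],[0,0,0],[0,0,0],[0,0,0],[0,0,0]]' --claw '[0.1,0.1,0.1,0.1,0.1]'

```text
clock: 0.93
position: [0.4328, 0.3513, 0.2139]
tool_rot: [0.701, 0.089, 0.702, -0.089]
contact_force: [-1.0, 1.2, 0.2]
gripper_width: 0.0409
```

play_rows --offset '[[0,-0.025,0.033],[0,-0.025,0.033],[0,-0.025,0.033],[0,-0.025,0.033],[0,-0.022,0.033]]' --dr '[[0,0,0],[0,0,0],[0,0,0],[0,0,0],[7,0,0]]' --claw '[0.1,0.1,0.1,0.1,0.1]'

```text
clock: 1.35
position: [0.562, 0.1916, 0.2138]
tool_rot: [0.695, 0.131, 0.695, -0.131]
contact_force: [0.2, 0.3, -0.2]
gripper_width: 0.0407
```

play_rows --offset '[[0,0,0],[0,0,0],[0,0,0],[0,0,0],[0,0,0]]' --dr '[[7,0,0],[7,0,0],[7,0,0],[7,0,0],[7,0,0]]' --claw '[0.1,0.1,0.1,0.1,0.1]'

```text
clock: 1.77
position: [0.5612, 0.1936, 0.2136]
tool_rot: [0.622, 0.336, 0.622, -0.337]
contact_force: [0.5, 0.5, 0.8]
gripper_width: 0.041
```

play_rows --offset '[[0,0,0],[0,0,0],[0,0,0],[0,0,0],[0,0,0]]' --dr '[[7,0,0],[7,0,0],[7,0,0],[7,0,0],[7,0,0]]' --claw '[0.1,0.1,0.1,0.1,0.1]'

```text
clock: 2.18
position: [0.5611, 0.1937, 0.2137]
tool_rot: [-0.492, -0.508, -0.492, 0.508]
contact_force: [-1.2, -0.6, 0.7]
gripper_width: 0.0408
```

play_rows --offset '[[0,0,0],[0,0,0],[0,0,0],[0,0,0],[0,0,0]]' --dr '[[7,0,0],[7,0,0],[7,0,0],[7,0,0],[7,0,0]]' --claw '[0.1,0.1,0.1,0.1,0.1]'

```text
clock: 2.6
position: [0.5611, 0.1937, 0.2136]
tool_rot: [-0.316, -0.632, -0.316, 0.633]
contact_force: [-0.4, -0.4, -0.2]
gripper_width: 0.0408
```

play_rows --offset '[[0.01,0,0],[0.01,0,0],[0.01,0,0],[0.01,0,0],[0.01,0,0]]' --dr '[[7,0,0],[7,0,0],[7,0,0],[7,0,0],[7,0,0]]' --claw '[0.1,0.1,0.1,0.1,0.1]'

```text
clock: 3.02
position: [0.5611, 0.1937, 0.1632]
tool_rot: [-0.112, -0.698, -0.112, 0.698]
contact_force: [0.0, 1.0, -0.6]
gripper_width: 0.0412
```

```bash
python3 - <<'E'
from h import *; from bench import ctrl
plan(ctrl.observe(),[.561,.193,.015],-78.5)
d=ctrl.snapshot("side");cv2.imwrite("pics/s1.png",d["color"][60:320,150:450].repeat(2,0).repeat(2,1)); d=ctrl.snapshot("top");cv2.imwrite("pics/t1.png",d["color"])
E
```

```text
t 3.02 pos [0.5611 0.1937 0.1632] jaw -71.8 tilt axis [-0.001 -0.    -1.   ] J [ 0.29  0.28  1.98 -0.    0.88  1.55] w 0.0412 F [ 0.   1.  -0.6]
 world d [-1.000e-04 -7.000e-04 -1.482e-01]  in current tool [0.1482 0.0006 0.0002]  rotvec [ 6.67  0.03 -0.  ]  in target tool [0.1482 0.0007 0.0002]
```

View pics/s1.png

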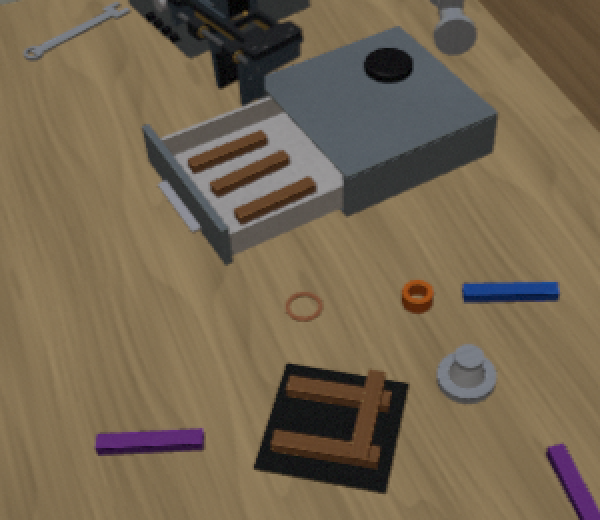

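The gripper hovers open above the middle slat; its fingers are at about (240,75) in the crop. I descend and grip.

play_rows --offset '[[0.035,0.001,0],[0.035,0,0],[0.035,0,0],[0.03,0,0],[0.013,0,0]]' --dr '[[6.7,0,0],[0,0,0],[0,0,0],[0,0,0],[0,0,0]]' --claw '[0.1,0.1,0.1,0.1,0.1]'

```text
clock: 3.53
position: [0.5599, 0.1923, 0.0128]
tool_rot: [-0.075, -0.702, -0.074, 0.705]
contact_force: [-0.8, -0.3, -0.4]
gripper_width: 0.0411
```

play_rows --offset '[[0,0,0],[0,0,0],[0,0,0],[0,0,0],[0,0,0]]' --dr '[[0,0,0],[0,0,0],[0,0,0],[0,0,0],[0,0,0]]' --claw '[1,1,1,1,1]'

```text
clock: 3.95
position: [0.5623, 0.1931, 0.0171]
tool_rot: [0.073, 0.704, 0.073, -0.703]
contact_force: [-0.2, 0.1, 5.6]
gripper_width: 0.0205
```

```bash
python3 - <<'E'
from h import *; from bench import ctrl
plan(ctrl.observe(),[.4812,-.2064,.15],-34.6)
E
```

```text
t 3.95 pos [0.5623 0.1931 0.0171] jaw -78.1 tilt axis [ 0.002  0.    -1.   ] J [ 0.29  0.51  2.   -0.    0.63  1.66] w 0.0205 F [-0.2  0.1  5.6]
 world d [-0.0811 -0.3995  0.1329]  in current tool [-0.1332  0.3742  0.1613]  rotvec [-4.353e+01 -9.000e-02 -3.000e-02]  in target tool [-0.1329  0.1601  0.3749]
```

play_rows --offset '[[-0.03,0,0],[-0.033,0,0],[-0.035,0,0],[-0.035,0,0],[0,0,0]]' --dr '[[0,0,0],[0,0,0],[-6.2,0,0],[-6.2,0,0],[-6.2,0,0]]' --claw '[1,1,1,1,1]'

```text
clock: 4.37
position: [0.5649, 0.1938, 0.1562]
tool_rot: [0.187, 0.685, 0.188, -0.679]
contact_force: [2.1, 0.4, 0.8]
gripper_width: 0.0196
```

play_rows --offset '[[0,0,0],[0,0,0],[0,0,0],[0,0,0],[0,0.016,0.037]]' --dr '[[-6.2,0,0],[-6.2,0,0],[-6.2,0,0],[-6.2,0,0],[0,0,0]]' --claw '[1,1,1,1,1]'

```text
clock: 4.78
position: [0.5552, 0.1565, 0.15]
tool_rot: [0.331, 0.626, 0.331, -0.624]
contact_force: [1.0, -0.4, -0.7]
gripper_width: 0.0196
```

play_rows --offset '[[0,0.016,0.037],[0,0.016,0.037],[0,0.016,0.037],[0,0.016,0.037],[0,0.016,0.037]]' --dr '[[0,0,0],[0,0,0],[0,0,0],[0,0,0],[0,0,0]]' --claw '[1,1,1,1,1]'

```text
clock: 5.2
position: [0.5132, -0.0459, 0.1496]
tool_rot: [0.328, 0.627, 0.328, -0.626]
contact_force: [0.8, -0.5, -0.6]
gripper_width: 0.0201
```

play_rows --offset '[[0,0.016,0.037],[0,0.016,0.037],[0,0.016,0.037],[0,0.016,0.037],[0,0,0]]' --dr '[[0,0,0],[0,0,0],[0,0,0],[0,0,0],[0,0,0]]' --claw '[1,1,1,1,1]'

```text
clock: 5.62
position: [0.4811, -0.2076, 0.1498]
tool_rot: [0.327, 0.627, 0.326, -0.627]
contact_force: [0.4, 1.1, -0.1]
gripper_width: 0.0198
```

```bash
python3 - <<'E'
from h import *; from bench import ctrl
plan(ctrl.observe(),[.4812,-.2064,.027],-34.6)
d=ctrl.snapshot("side");cv2.imwrite("pics/s2.png",d["color"][60:320,150:450].repeat(2,0).repeat(2,1))
E
```

```text
t 5.62 pos [ 0.4811 -0.2076  0.1498] jaw -35.0 tilt axis [ 0.001 -0.001 -1.   ] J [-0.45  0.2   2.12 -0.    0.82  0.16] w 0.0198 F [ 0.4  1.1 -0.1]
 world d [ 1.000e-04  1.200e-03 -1.228e-01]  in current tool [ 0.1228 -0.0009 -0.001 ]  rotvec [-0.37  0.02 -0.12]  in target tool [ 0.1228 -0.0006 -0.001 ]
```

View pics/s2.png

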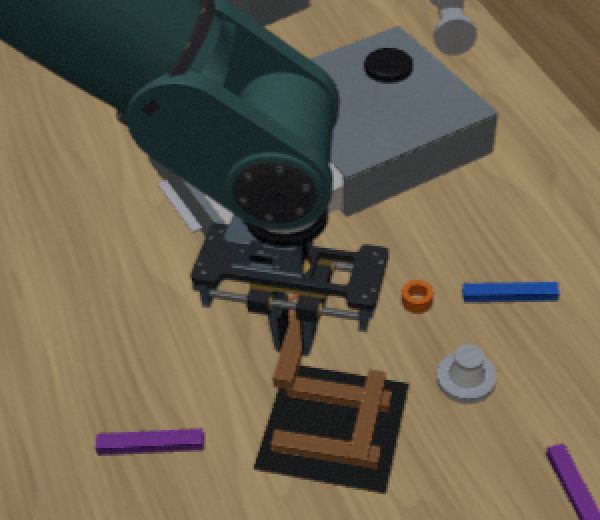

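The slat is held level above its slot, near (290,350) in the crop. I lower it now.

play_rows --offset '[[0.035,-0.001,-0.001],[0.035,0,0],[0.03,0,0],[0.017,0,0],[0.002,0,0]]' --dr '[[0,0,0],[0,0,0],[0,0,0],[0,0,0],[0,0,0]]' --claw '[1,1,1,1,1]'

```text
clock: 6.08
position: [0.48, -0.1991, 0.0273]
tool_rot: [-0.327, -0.625, -0.329, 0.627]
contact_force: [-0.9, -0.1, 0.2]
gripper_width: 0.0198
```

play_rows --offset '[[0.001,0,0],[0.001,0,0],[0,0,0]]' --dr '[[0,0,0],[0,0,0],[0,0,0]]' --claw '[1,1,1]'

```text
clock: 6.33
position: [0.4826, -0.201, 0.0293]
tool_rot: [0.328, 0.627, 0.327, -0.626]
contact_force: [-1.2, 0.6, -0.6]
gripper_width: 0.0197
```

```bash
python3 - <<'E'
from h import *; from bench import ctrl
plan(ctrl.observe(),[.4812,-.2064,.027],-34.6)
d=ctrl.snapshot("side");cv2.imwrite("pics/s3.png",d["color"][220:320,250:400].repeat(4,0).repeat(4,1))
plan(ctrl.observe(),[.4812,-.2064,.027],-34.6)
E
```

```text
t 6.33 pos [ 0.4826 -0.201   0.0293] jaw -34.8 tilt axis [ 0.002 -0.001 -1.   ] J [-0.44  0.41  2.14  0.    0.59  0.17] w 0.0197 F [-1.2  0.6 -0.6]
 world d [-0.0014 -0.0054 -0.0023]  in current tool [0.0023 0.0019 0.0053]  rotvec [-0.16 -0.02 -0.11]  in target tool [0.0023 0.0019 0.0053]
t 6.38 pos [ 0.4826 -0.2011  0.0293] jaw -34.8 tilt axis [ 0.002 -0.001 -1.   ] J [-0.44  0.41  2.14  0.    0.59  0.17] w 0.0198 F [0.  0.1 0.1]
 world d [-0.0014 -0.0053 -0.0023]  in current tool [0.0023 0.0019 0.0051]  rotvec [-0.17 -0.02 -0.12]  in target tool [0.0023 0.0019 0.0052]
```

View pics/s3.png

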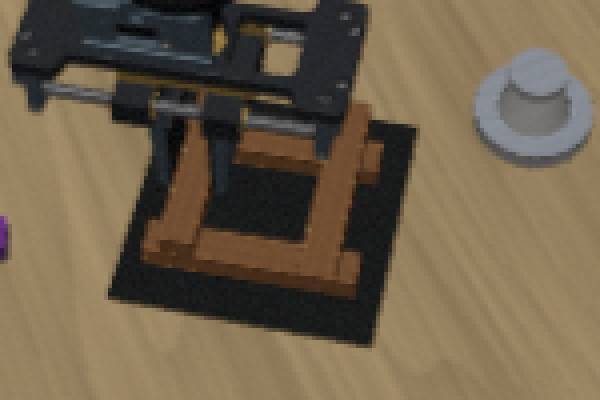

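The slat is just above its place, and slightly off along its length. I correct by 2 and 5 mm, then lower gently.

play_rows --offset '[[0,0.002,0.005],[0,0,0],[0.001,0,0],[0.001,0,0],[0,0,0]]' --dr '[[0,0,0],[0,0,0],[0,0,0],[0,0,0],[0,0,0]]' --claw '[1,1,1,1,1]'

```text
clock: 6.8
position: [0.4806, -0.2064, 0.0261]
tool_rot: [0.328, 0.627, 0.328, -0.627]
contact_force: [-1.6, -1.3, 2.3]
gripper_width: 0.0195
```

play_rows --offset '[[0.001,0,0],[0.001,0,0],[0,0,0]]' --dr '[[0,0,0],[0,0,0],[0,0,0]]' --claw '[1,1,1]'

```text
clock: 7.05
position: [0.4807, -0.2064, 0.0249]
tool_rot: [-0.328, -0.627, -0.328, 0.627]
contact_force: [-8.2, 1.0, 24.9]
gripper_width: 0.02
```

Contact shows at 25 N. I ease back 1 mm, release to about 40 mm, and lift.

play_rows --offset '[[-0.0015,0,0],[0,0,0],[0,0,0],[0,0,0],[0,0,0]]' --dr '[[0,0,0],[0,0,0],[0,0,0],[0,0,0],[0,0,0]]' --claw '[1,0.1,0.1,0.1,0.1]'

```text
clock: 7.47
position: [0.4804, -0.2061, 0.0252]
tool_rot: [-0.328, -0.627, -0.328, 0.627]
contact_force: [-0.3, -0.1, -0.4]
gripper_width: 0.0406
```

play_rows --offset '[[-0.015,0,0],[-0.035,0,0],[-0.035,0,0],[-0.035,0,0],[0,0,0]]' --dr '[[0,0,0],[0,0,0],[0,0,0],[0,0,0],[0,0,0]]' --claw '[0.1,0.1,0.1,0.1,0.1]'

```text
clock: 7.88
position: [0.4834, -0.2075, 0.1513]
tool_rot: [0.33, 0.628, 0.325, -0.625]
contact_force: [1.5, -1.0, 1.9]
gripper_width: 0.0413
```

```bash
python3 - <<'E'
from h import *; from bench import ctrl
d=ctrl.snapshot("side");cv2.imwrite("pics/s4.png",d["color"][60:320,150:450].repeat(2,0).repeat(2,1))
plan(ctrl.observe(),[.574,.1285,.12],-80)
for o in woods(d,.030,.045,.037): print(o)
for o in woods(d,.022,.033,.028): print(o)
E
```

```text
t 7.93 pos [ 0.4823 -0.2071  0.1486] jaw -34.8 tilt axis [ 0.005 -0.003 -1.   ] J [-0.45  0.2   2.12 -0.    0.82  0.16] w 0.0411 F [-0.8  0.1 -0.8]
 world d [ 0.0917  0.3356 -0.0286]  in current tool [ 0.0283 -0.1163 -0.3279]  rotvec [45.22 -0.18 -0.29]  in target tool [ 0.0286 -0.3145 -0.1485]
([299.6, 262.5], 417, [0.4789, -0.2081], 55.5, [480.4, -206.6], [123.7, 21.4], 0.037)
([333.5, 268.0], 419, [0.5427, -0.2516], 55.8, [543.5, -250.1], [124.1, 20.5], 0.037)
```

View pics/s4.png

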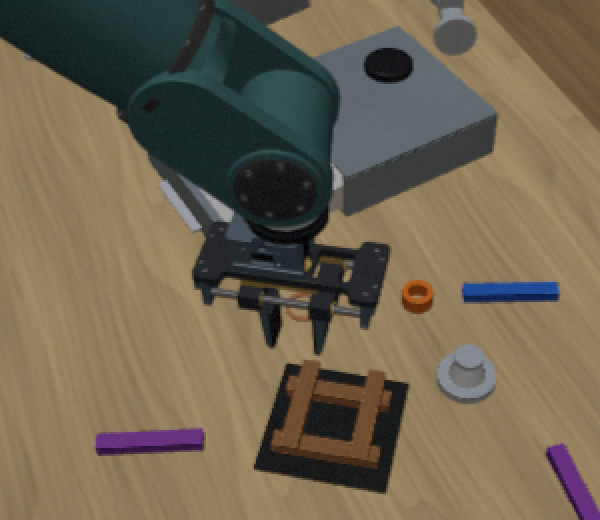

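The second layer is complete: (300,415) and (370,415) are parallel, 77 mm apart. Next I fetch the right-hand slat in the drawer.

play_rows --offset '[[0,-0.013,-0.0365],[0,-0.013,-0.0365],[0,-0.013,-0.0365],[0,-0.013,-0.0365],[0,-0.013,-0.0365]]' --dr '[[0,0,0],[0,0,0],[0,0,0],[0,0,0],[0,0,0]]' --claw '[0.1,0.1,0.1,0.1,0.1]'

```text
clock: 8.35
position: [0.5306, -0.0174, 0.1442]
tool_rot: [-0.327, -0.626, -0.328, 0.627]
contact_force: [0.7, -0.4, -0.1]
gripper_width: 0.0414
```

play_rows --offset '[[0,-0.013,-0.0365],[0,-0.013,-0.0365],[0,-0.013,-0.0365],[0,-0.013,-0.0365],[0,0,0]]' --dr '[[0,0,0],[0,0,0],[0,0,0],[0,0,0],[6.5,0,0]]' --claw '[0.1,0.1,0.1,0.1,0.1]'

```text
clock: 8.77
position: [0.5726, 0.1353, 0.1443]
tool_rot: [0.293, 0.643, 0.293, -0.643]
contact_force: [0.5, -0.4, 1.6]
gripper_width: 0.0409
```

play_rows --offset '[[0,0,0],[0,0,0],[0,0,0],[0,0,0],[0,0,0]]' --dr '[[6.5,0,0],[6.5,0,0],[6.5,0,0],[6.5,0,0],[6.5,0,0]]' --claw '[0.1,0.1,0.1,0.1,0.1]'

```text
clock: 9.18
position: [0.571, 0.1303, 0.1439]
tool_rot: [-0.098, -0.7, -0.098, 0.701]
contact_force: [0.6, 0.8, 0.1]
gripper_width: 0.0409
```

play_rows --offset '[[0,0,0],[0,0,0],[0,0,0]]' --dr '[[6.3,0,0],[0,0,0],[0,0,0]]' --claw '[0.1,0.1,0.1]'

```text
clock: 9.43
position: [0.5712, 0.1303, 0.1443]
tool_rot: [-0.062, -0.704, -0.062, 0.705]
contact_force: [-0.5, -0.3, -1.2]
gripper_width: 0.0409
```

```bash
python3 - <<'E'
from h import *; from bench import ctrl
plan(ctrl.observe(),[.574,.1285,.0165],-80)
for n in("side","top"):
    d=ctrl.snapshot(n);print(n)
    if n=="side": cv2.imwrite("pics/s5.png",d["color"][60:320,150:450].repeat(2,0).repeat(2,1))
    for o in woods(d,.022,.033,.028): print(o)
plan(ctrl.observe(),[.574,.1285,.0165],-80)
E
```

```text
t 9.43 pos [0.5712 0.1303 0.1443] jaw -79.9 tilt axis [-0.002 -0.    -1.   ] J [ 0.18  0.3   2.   -0.    0.85  1.58] w 0.0409 F [-0.5 -0.3 -1.2]
 world d [ 0.0028 -0.0018 -0.1278]  in current tool [ 0.1278  0.0022 -0.0026]  rotvec [ 0.12  0.09 -0.  ]  in target tool [ 0.1278  0.0022 -0.0024]
side
([262.5, 135.0], 225, [0.5437, 0.2483], 9.9, [546.6, 246.8], [120.1, 28.3], 0.0278)
([286.9, 159.2], 266, [0.5726, 0.1267], 10.4, [573.9, 126.3], [117.7, 27.5], 0.028)
top
([358.3, 210.7], 41, [0.546, -0.203], 148.3, [544.2, -202.9], [16.8, 39.5], 0.0232)
([248.1, 222.6], 101, [0.5436, 0.1234], 6.0, [547.4, 124.8], [59.7, 17.9], 0.0289)
t 9.53 pos [0.5715 0.1303 0.1448] jaw -79.9 tilt axis [-0.001 -0.    -1.   ] J [ 0.18  0.3   2.   -0.    0.85  1.58] w 0.0411 F [ 0.3  0.6 -0.1]
 world d [ 0.0025 -0.0018 -0.1283]  in current tool [ 0.1283  0.0022 -0.0023]  rotvec [ 0.12  0.05 -0.  ]  in target tool [ 0.1283  0.0022 -0.0022]
```

View pics/s5.png

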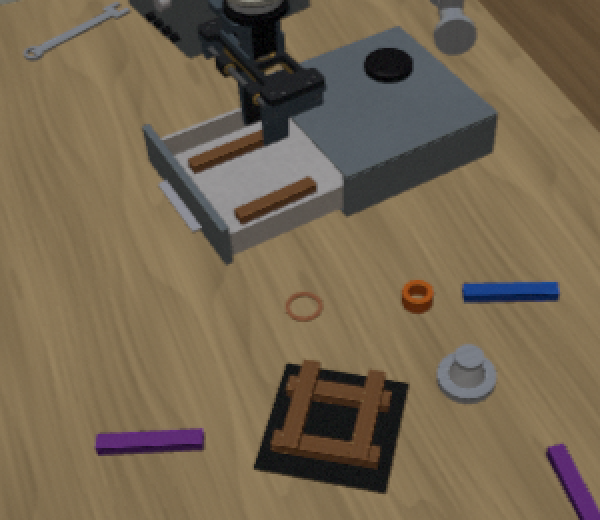

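Both remaining slats are where they were, at (277,200) and (225,150) in the crop. I descend on the near one.

play_rows --offset '[[0.035,0.002,-0.002],[0.035,0,0],[0.033,0,0],[0.02,0,0],[0.005,0,0]]' --dr '[[0,0,0],[0,0,0],[0,0,0],[0,0,0],[0,0,0]]' --claw '[0.1,0.1,0.1,0.1,0.1]'

```text
clock: 9.95
position: [0.5718, 0.1282, 0.0138]
tool_rot: [-0.062, -0.703, -0.062, 0.706]
contact_force: [-0.6, -0.2, 0.6]
gripper_width: 0.0411
```

play_rows --offset '[[0,0,0],[0,0,0],[0,0,0],[0,0,0],[0,0,0]]' --dr '[[0,0,0],[0,0,0],[0,0,0],[0,0,0],[0,0,0]]' --claw '[1,1,1,1,1]'

```text
clock: 10.37
position: [0.5752, 0.1289, 0.019]
tool_rot: [0.061, 0.705, 0.061, -0.704]
contact_force: [-1.2, 0.2, 9.6]
gripper_width: 0.02
```

```bash
python3 - <<'E'
from h import *; from bench import ctrl
plan(ctrl.observe(),[.5338,-.197,.15],-124.6)
E
```

```text
t 10.37 pos [0.5752 0.1289 0.019 ] jaw -80.1 tilt axis [ 0.002  0.    -1.   ] J [ 0.18  0.5   2.01 -0.    0.63  1.58] w 0.02 F [-1.2  0.2  9.6]
 world d [-0.0414 -0.3259  0.131 ]  in current tool [-0.1312  0.3139  0.0967]  rotvec [44.53 -0.14  0.05]  in target tool [-0.131   0.2918 -0.151 ]
```

play_rows --offset '[[-0.03,0,0],[-0.033,0,0],[-0.035,0,0],[-0.033,0,0],[0,0,0]]' --dr '[[0,0,0],[0,0,0],[6.4,0,0],[6.4,0,0],[6.4,0,0]]' --claw '[1,1,1,1,1]'

```text
clock: 10.78
position: [0.5775, 0.1294, 0.1557]
tool_rot: [-0.06, 0.708, -0.058, -0.701]
contact_force: [2.0, 0.6, 1.5]
gripper_width: 0.0197
```

play_rows --offset '[[0,0,0],[0,0,0],[0,0,0],[0,0,0],[0,0.0365,-0.019]]' --dr '[[6.4,0,0],[6.4,0,0],[6.4,0,0],[6.2,0,0],[0,0,0]]' --claw '[1,1,1,1,1]'

```text
clock: 11.2
position: [0.5703, 0.0913, 0.1497]
tool_rot: [-0.214, 0.675, -0.212, -0.673]
contact_force: [1.0, -1.3, -0.1]
gripper_width: 0.02
```

play_rows --offset '[[0,0.0365,-0.019],[0,0.0365,-0.019],[0,0.0365,-0.019],[0,0.0365,-0.019],[0,0.0365,-0.019]]' --dr '[[0,0,0],[0,0,0],[0,0,0],[0,0,0],[0,0,0]]' --claw '[1,1,1,1,1]'

```text
clock: 11.62
position: [0.5429, -0.1181, 0.1495]
tool_rot: [-0.211, 0.676, -0.211, -0.674]
contact_force: [0.9, -0.1, -0.8]
gripper_width: 0.0201
```

play_rows --offset '[[0,0.0365,-0.019],[0,0.0365,-0.019],[0,0,0],[0,0,0],[0,0,0]]' --dr '[[0,0,0],[0,0,0],[0,0,0],[0,0,0],[0,0,0]]' --claw '[1,1,1,1,1]'

```text
clock: 12.03
position: [0.5329, -0.1979, 0.1489]
tool_rot: [-0.211, 0.675, -0.211, -0.675]
contact_force: [-0.3, -0.0, -1.3]
gripper_width: 0.0195
```

```bash
python3 - <<'E'
from h import *; from bench import ctrl
d=ctrl.snapshot("side");cv2.imwrite("pics/s6.png",d["color"][60:320,150:450].repeat(2,0).repeat(2,1))
P=cloud(d);b=cv2.cvtColor(d["color"],cv2.COLOR_BGR2HSV)
m=(b[...,0]<16)&(b[...,1]>110)&(P[...,2]>.09)&(P[...,2]<.2)&(P[...,1]<0);print(m.sum(),np.percentile(P[m][:,2],[2,10,50,90,98]))
plan(ctrl.observe(),[.5338,-.197,.05],-124.6)
E
```

```text
237 [0.09998998 0.14522411 0.15681816 0.16035584 0.19321914]
t 12.08 pos [ 0.533  -0.1972  0.1488] jaw -124.7 tilt axis [ 0. -0. -1.] J [-0.4   0.26  2.03  0.    0.84  1.78] w 0.0197 F [-0.2  0.4 -0.5]
 world d [ 0.0008  0.0002 -0.0988]  in current tool [ 0.0988 -0.0006 -0.0005]  rotvec [-0.06 -0.02  0.01]  in target tool [ 0.0988 -0.0006 -0.0005]
```

View pics/s6.png

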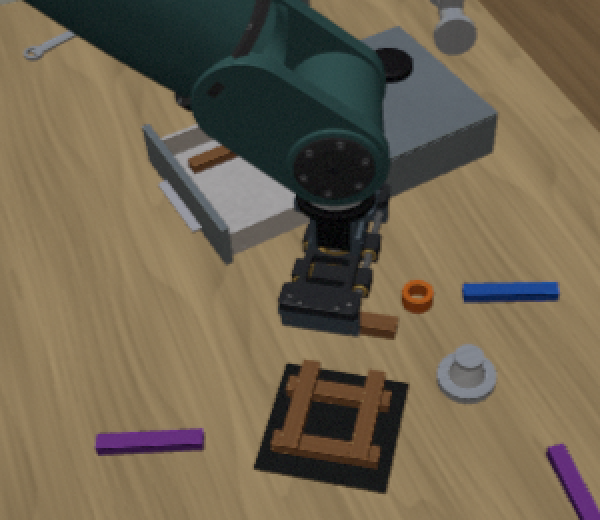

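The slat is held above its place; its end shows at (378,325). I lower it.

play_rows --offset '[[0.035,0,0],[0.035,0,0],[0.025,0,0],[0.006,0,0],[0,0,0]]' --dr '[[0,0,0],[0,0,0],[0,0,0],[0,0,0],[0,0,0]]' --claw '[1,1,1,1,1]'

```text
clock: 12.5
position: [0.5321, -0.1964, 0.0463]
tool_rot: [0.21, -0.674, 0.21, 0.676]
contact_force: [0.1, 0.5, -0.6]
gripper_width: 0.0201
```

play_rows --offset '[[0,0,0],[0,0,0],[0.001,0,0],[0,0,0]]' --dr '[[0,0,0],[0,0,0],[0,0,0],[0,0,0]]' --claw '[1,1,1,1]'

```text
clock: 12.83
position: [0.5336, -0.1981, 0.0476]
tool_rot: [-0.211, 0.676, -0.211, -0.674]
contact_force: [0.6, -0.3, -0.2]
gripper_width: 0.0198
```

```bash
python3 - <<'E'
from h import *; from bench import ctrl
plan(ctrl.observe(),[.5338,-.197,.043],-124.6)
E
```

```text
t 12.83 pos [ 0.5336 -0.1981  0.0476] jaw -124.7 tilt axis [ 0.002 -0.001 -1.   ] J [-0.4   0.43  2.05 -0.    0.66  1.78] w 0.0198 F [ 0.6 -0.3 -0.2]
 world d [ 0.0002  0.0011 -0.0046]  in current tool [ 0.0046 -0.001   0.0005]  rotvec [-0.08 -0.1   0.02]  in target tool [ 0.0046 -0.001   0.0005]
```

play_rows --offset '[[0.001,-0.001,0],[0.001,0,0],[0.001,0,0],[0,0,0],[0,0,0]]' --dr '[[0,0,0],[0,0,0],[0,0,0],[0,0,0],[0,0,0]]' --claw '[1,1,1,1,1]'

```text
clock: 13.25
position: [0.5337, -0.1971, 0.0439]
tool_rot: [-0.211, 0.675, -0.211, -0.675]
contact_force: [-2.1, 1.6, 8.8]
gripper_width: 0.02
```

play_rows --offset '[[0.001,0,0],[0,0,0]]' --dr '[[0,0,0],[0,0,0]]' --claw '[1,1]'

```text
clock: 13.42
position: [0.5339, -0.1972, 0.0434]
tool_rot: [-0.211, 0.675, -0.211, -0.675]
contact_force: [-6.0, 3.1, 19.3]
gripper_width: 0.0197
```

The slat is seated, with 19 N showing. I ease up, release, and lift.

play_rows --offset '[[-0.0015,0,0],[0,0,0],[0,0,0],[0,0,0],[0,0,0]]' --dr '[[0,0,0],[0,0,0],[0,0,0],[0,0,0],[0,0,0]]' --claw '[1,0.1,0.1,0.1,0.1]'

```text
clock: 13.83
position: [0.5334, -0.197, 0.0438]
tool_rot: [0.211, -0.675, 0.211, 0.675]
contact_force: [0.6, -0.1, 0.3]
gripper_width: 0.0405
```

play_rows --offset '[[-0.015,0,0],[-0.03,0,0],[-0.03,0,0],[-0.03,0,0],[0,0,0]]' --dr '[[0,0,0],[0,0,0],[0,0,0],[0,0,0],[0,0,0]]' --claw '[0.1,0.1,0.1,0.1,0.1]'

```text
clock: 14.25
position: [0.5362, -0.1981, 0.1542]
tool_rot: [-0.211, 0.677, -0.211, -0.672]
contact_force: [0.6, -0.4, 1.0]
gripper_width: 0.0412
```

```bash
python3 - <<'E'
from h import *; from bench import ctrl
d=ctrl.snapshot("side");cv2.imwrite("pics/s7.png",d["color"][60:320,150:450].repeat(2,0).repeat(2,1))
plan(ctrl.observe(),[.5475,.249,.14],-80.5)
for a in((.046,.06,.053),(.022,.033,.028)):
  for o in woods(d,*a): print(o)
E
```

```text
t 14.3 pos [ 0.5352 -0.1977  0.1517] jaw -124.7 tilt axis [ 0.005 -0.002 -1.   ] J [-0.39  0.26  2.03  0.    0.84  1.78] w 0.0408 F [ 0.4  0.2 -1. ]
 world d [ 0.0123  0.4467 -0.0117]  in current tool [ 0.0109 -0.3743  0.2441]  rotvec [-44.18  -0.29  -0.05]  in target tool [ 0.0117 -0.4386 -0.0859]
([320.7, 247.7], 455, [0.5335, -0.2003], 145.2, [533.3, -200.6], [25.4, 119.6], 0.0526)
([255.9, 137.7], 141, [0.5228, 0.2446], 8.7, [524.1, 243.6], [70.8, 27.5], 0.0274)
```

View pics/s7.png

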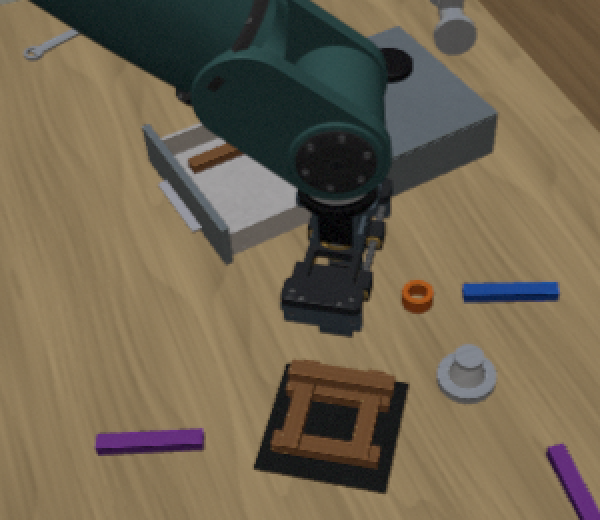

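The third-layer slat sits at (340,380) in the crop, flat at 53 mm. I go for the last slat.

play_rows --offset '[[0,-0.034,0.0222],[0,-0.034,0.0222],[0,-0.034,0.0222],[0,-0.034,0.0222],[0,-0.034,0.0222]]' --dr '[[0,0,0],[0,0,0],[0,0,0],[0,0,0],[0,0,0]]' --claw '[0.1,0.1,0.1,0.1,0.1]'

```text
clock: 14.72
position: [0.538, 0.0077, 0.1478]
tool_rot: [0.211, -0.674, 0.211, 0.675]
contact_force: [0.8, -0.7, -0.8]
gripper_width: 0.0407
```

play_rows --offset '[[0,-0.034,0.0222],[0,-0.034,0.0222],[0,-0.034,0.0222],[0,-0.034,0.0222],[0,-0.034,0.0222]]' --dr '[[0,0,0],[0,0,0],[0,0,0],[0,0,0],[0,0,0]]' --claw '[0.1,0.1,0.1,0.1,0.1]'

```text
clock: 15.13
position: [0.5435, 0.2107, 0.1477]
tool_rot: [0.21, -0.675, 0.211, 0.675]
contact_force: [1.1, -0.9, -0.3]
gripper_width: 0.0411
```

play_rows --offset '[[0,-0.034,0.0222],[0,0,0],[0,0,0],[0,0,0],[0,0,0]]' --dr '[[0,0,0],[-6.3,0,0],[-6.3,0,0],[-6.3,0,0],[-6.3,0,0]]' --claw '[0.1,0.1,0.1,0.1,0.1]'

```text
clock: 15.55
position: [0.5447, 0.2495, 0.1474]
tool_rot: [0.056, -0.704, 0.057, 0.705]
contact_force: [1.0, -0.7, 0.2]
gripper_width: 0.0417
```

play_rows --offset '[[0,0,0],[0,0,0],[0,0,0],[0,0,0],[0,0,0]]' --dr '[[-6.3,0,0],[-6.3,0,0],[-6.3,0,0],[0,0,0],[0,0,0]]' --claw '[0.1,0.1,0.1,0.1,0.1]'

```text
clock: 15.97
position: [0.5451, 0.2493, 0.1479]
tool_rot: [-0.057, -0.704, -0.057, 0.705]
contact_force: [-0.9, -0.4, -0.8]
gripper_width: 0.0414
```

```bash
python3 - <<'E'
from h import *; from bench import ctrl
plan(ctrl.observe(),[.5475,.249,.0165],-80.5)
d=ctrl.snapshot("side");cv2.imwrite("pics/s8.png",d["color"][60:320,150:450].repeat(2,0).repeat(2,1))
for a in((.046,.06,.053),(.022,.033,.028)):
  for o in woods(d,*a): print(o)
d=ctrl.snapshot("top");
for a in((.046,.06,.053),(.030,.045,.037)):
  for o in woods(d,*a): print(o)
plan(ctrl.observe(),[.5475,.249,.0165],-80.5)
E
```

```text
t 15.97 pos [0.5451 0.2493 0.1479] jaw -80.8 tilt axis [-0.001 -0.001 -1.   ] J [0.39 0.31 1.97 0.   0.86 1.8 ] w 0.0414 F [-0.9 -0.4 -0.8]
 world d [ 0.0024 -0.0003 -0.1314]  in current tool [ 0.1314  0.0006 -0.0025]  rotvec [-0.28  0.08 -0.02]  in target tool [ 0.1314  0.0007 -0.0023]
([320.7, 247.7], 462, [0.5334, -0.2005], 145.0, [532.9, -200.6], [26.5, 119.1], 0.0526)
([263.0, 134.8], 228, [0.5453, 0.2483], 9.3, [546.2, 246.7], [118.1, 28.4], 0.028)
([634.3, 8.2], 49, [1.1258, -1.1932], 14.9, [1129.1, -1191.7], [59.5, 23.1], 0.0496)
([637.2, 29.1], 62, [1.0478, -1.1795], 168.4, [1042.6, -1180.5], [19.7, 78.8], 0.049)
([358.2, 212.9], 286, [0.5349, -0.1987], 145.2, [535.4, -199.0], [19.9, 120.8], 0.0541)
([633.2, 31.3], 83, [1.0519, -1.1812], 174.2, [1055.2, -1180.6], [18.0, 87.1], 0.0374)
([379.4, 211.6], 207, [0.5354, -0.2631], 55.6, [535.5, -263.1], [84.3, 21.8], 0.0375)
([367.5, 234.5], 209, [0.472, -0.2194], 54.6, [472.0, -219.2], [83.4, 21.3], 0.0377)
t 16.07 pos [0.5453 0.2493 0.1483] jaw -80.8 tilt axis [-0.001 -0.    -1.   ] J [0.39 0.31 1.97 0.   0.86 1.8 ] w 0.0409 F [ 0.6  0.1 -0.3]
 world d [ 0.0022 -0.0003 -0.1318]  in current tool [ 0.1318  0.0006 -0.0023]  rotvec [-0.29  0.05 -0.01]  in target tool [ 0.1318  0.0007 -0.0021]
```

View pics/s8.png

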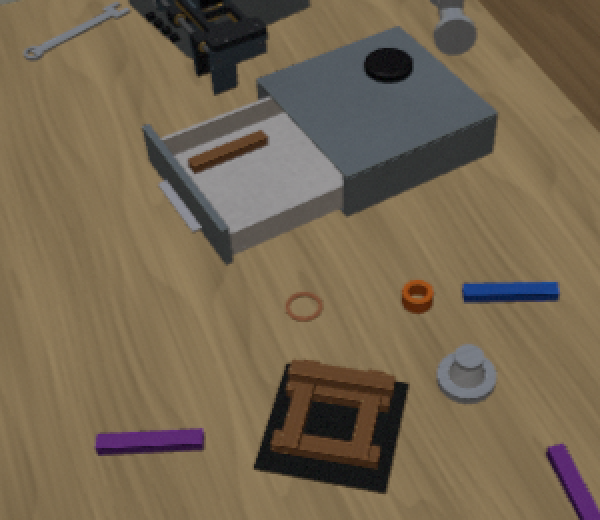

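The last slat is untouched at (228,150) in the crop. I descend and grip.

play_rows --offset '[[0.035,0.0005,-0.002],[0.035,0,0],[0.035,0,0],[0.021,0,0],[0.005,0,0]]' --dr '[[0,0,0],[0,0,0],[0,0,0],[0,0,0],[0,0,0]]' --claw '[0.1,0.1,0.1,0.1,0.1]'

```text
clock: 16.48
position: [0.5453, 0.2483, 0.0141]
tool_rot: [-0.058, -0.703, -0.057, 0.707]
contact_force: [-0.7, 0.4, -0.3]
gripper_width: 0.041
```

play_rows --offset '[[0,0,0],[0,0,0],[0,0,0],[0,0,0],[0,0,0]]' --dr '[[0,0,0],[0,0,0],[0,0,0],[0,0,0],[0,0,0]]' --claw '[1,1,1,1,1]'

```text
clock: 16.9
position: [0.5487, 0.2497, 0.0196]
tool_rot: [0.058, 0.706, 0.058, -0.704]
contact_force: [-1.3, -0.4, 9.0]
gripper_width: 0.0197
```

```bash
python3 - <<'E'
from h import *; from bench import ctrl
plan(ctrl.observe(),[.4908,-.2595,.15],-124.6)
E
```

```text
t 16.9 pos [0.5487 0.2497 0.0196] jaw -80.6 tilt axis [ 0.002  0.001 -1.   ] J [ 0.39  0.52  1.98 -0.    0.64  1.8 ] w 0.0197 F [-1.3 -0.4  9. ]
 world d [-0.0579 -0.5092  0.1304]  in current tool [-0.131   0.4929  0.14  ]  rotvec [44.   -0.13  0.09]  in target tool [-0.1304  0.4521 -0.2415]
```

play_rows --offset '[[-0.03,0,0],[-0.033,0,0],[-0.035,0,0],[-0.033,0,0],[0,0,0]]' --dr '[[0,0,0],[0,0,0],[6.3,0,0],[6.3,0,0],[6.3,0,0]]' --claw '[1,1,1,1,1]'

```text
clock: 17.32
position: [0.5508, 0.2506, 0.1563]
tool_rot: [-0.062, 0.708, -0.059, -0.702]
contact_force: [0.8, 1.2, 0.8]
gripper_width: 0.0201
```

play_rows --offset '[[0,0,0],[0,0,0],[0,0,0],[0,0,0],[0,0.0348,-0.0186]]' --dr '[[6.3,0,0],[6.3,0,0],[6.3,0,0],[6.2,0,0],[0,0,0]]' --claw '[1,1,1,1,1]'

```text
clock: 17.73
position: [0.5445, 0.2134, 0.1503]
tool_rot: [-0.213, 0.675, -0.212, -0.674]
contact_force: [0.6, -1.4, 0.1]
gripper_width: 0.0198
```

play_rows --offset '[[0,0.0348,-0.0186],[0,0.0348,-0.0186],[0,0.0348,-0.0186],[0,0.0348,-0.0186],[0,0.0348,-0.0186]]' --dr '[[0,0,0],[0,0,0],[0,0,0],[0,0,0],[0,0,0]]' --claw '[1,1,1,1,1]'

```text
clock: 18.15
position: [0.5206, 0.0124, 0.1499]
tool_rot: [-0.21, 0.676, -0.21, -0.675]
contact_force: [0.5, -0.9, -0.7]
gripper_width: 0.0196
```

play_rows --offset '[[0,0.0348,-0.0186],[0,0.0348,-0.0186],[0,0.0348,-0.0186],[0,0.0348,-0.0186],[0,0.0348,-0.0186]]' --dr '[[0,0,0],[0,0,0],[0,0,0],[0,0,0],[0,0,0]]' --claw '[1,1,1,1,1]'

```text
clock: 18.57
position: [0.4984, -0.184, 0.15]
tool_rot: [-0.21, 0.676, -0.21, -0.675]
contact_force: [1.3, 0.9, -0.9]
gripper_width: 0.0201
```

play_rows --offset '[[0,0.0348,-0.0186],[0,0.0348,-0.0186],[0,0,0],[0,0,0],[0,0,0]]' --dr '[[0,0,0],[0,0,0],[0,0,0],[0,0,0],[0,0,0]]' --claw '[1,1,1,1,1]'

```text
clock: 18.98
position: [0.4897, -0.2602, 0.1493]
tool_rot: [-0.21, 0.675, -0.21, -0.675]
contact_force: [-0.6, -0.0, 0.1]
gripper_width: 0.02
```

```bash
python3 - <<'E'
from h import *; from bench import ctrl
d=ctrl.snapshot("side");cv2.imwrite("pics/s9.png",d["color"][60:320,150:450].repeat(2,0).repeat(2,1))
P=cloud(d);b=cv2.cvtColor(d["color"],cv2.COLOR_BGR2HSV)
m=(b[...,0]<16)&(b[...,1]>110)&(P[...,2]>.1)&(P[...,2]<.2)&(P[...,1]<0);print(m.sum(),np.percentile(P[m][:,2],[2,10,50,90,98]))
plan(ctrl.observe(),[.4908,-.2595,.05],-124.6)
E
```

```text
264 [0.14033064 0.14617548 0.15662009 0.15931548 0.16865623]
t 19.03 pos [ 0.4899 -0.2596  0.1492] jaw -124.6 tilt axis [ 0.  0. -1.] J [-0.53  0.24  2.06  0.    0.84  1.64] w 0.0199 F [-0.2 -0.  -0.4]
 world d [ 0.0009  0.0001 -0.0992]  in current tool [ 0.0992 -0.0006 -0.0007]  rotvec [ 0.03 -0.01  0.01]  in target tool [ 0.0992 -0.0006 -0.0007]
```

View pics/s9.png

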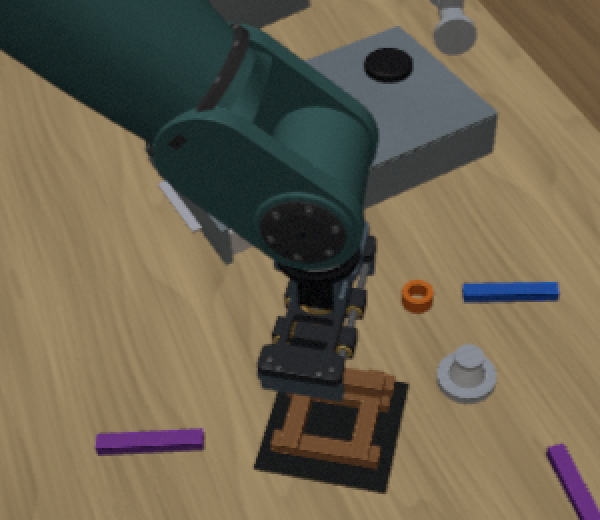

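The last slat is held level at about 150 mm, over the free place. I lower it.

play_rows --offset '[[0.035,-0.001,-0.001],[0.035,0,0],[0.025,0,0],[0.006,0,0],[0,0,0]]' --dr '[[0,0,0],[0,0,0],[0,0,0],[0,0,0],[0,0,0]]' --claw '[1,1,1,1,1]'

```text
clock: 19.45
position: [0.4905, -0.2585, 0.0468]
tool_rot: [0.21, -0.674, 0.209, 0.676]
contact_force: [0.1, -0.9, -0.5]
gripper_width: 0.0197
```

play_rows --offset '[[0.001,0,0],[0.001,0,0],[0,0,0],[0,0,0]]' --dr '[[0,0,0],[0,0,0],[0,0,0],[0,0,0]]' --claw '[1,1,1,1]'

```text
clock: 19.78
position: [0.492, -0.2605, 0.0471]
tool_rot: [-0.21, 0.676, -0.21, -0.675]
contact_force: [0.5, 0.5, 0.3]
gripper_width: 0.0197
```

play_rows --offset '[[0.001,0,0],[0.001,0,0],[0,0,0],[0,0,0]]' --dr '[[0,0,0],[0,0,0],[0,0,0],[0,0,0]]' --claw '[1,1,1,1]'

```text
clock: 20.12
position: [0.4916, -0.2604, 0.0445]
tool_rot: [-0.21, 0.675, -0.21, -0.675]
contact_force: [-0.8, 0.7, 8.6]
gripper_width: 0.0199
```

```bash
python3 - <<'E'
from h import *; from bench import ctrl
plan(ctrl.observe(),[.4908,-.2595,.043],-124.6)
E
```

```text
t 20.12 pos [ 0.4916 -0.2604  0.0445] jaw -124.6 tilt axis [ 0.001 -0.    -1.   ] J [-0.53  0.42  2.07  0.    0.64  1.65] w 0.0199 F [-0.8  0.7  8.6]
 world d [-0.0008  0.0009 -0.0015]  in current tool [ 0.0015 -0.0003  0.0012]  rotvec [ 0.01 -0.04  0.  ]  in target tool [ 0.0015 -0.0003  0.0012]
```

Contact is made at 8.6 N, about 1 mm from the target. I release and lift.

play_rows --offset '[[0,0,0],[0,0,0],[0,0,0],[0,0,0],[0,0,0]]' --dr '[[0,0,0],[0,0,0],[0,0,0],[0,0,0],[0,0,0]]' --claw '[0.1,0.1,0.1,0.1,0.1]'

```text
clock: 20.53
position: [0.4912, -0.2601, 0.0439]
tool_rot: [0.21, -0.675, 0.21, 0.675]
contact_force: [0.5, 0.7, 0.5]
gripper_width: 0.0412
```

play_rows --offset '[[-0.015,0,0],[-0.03,0,0],[-0.03,0,0],[-0.03,0,0],[0,0,0]]' --dr '[[0,0,0],[0,0,0],[0,0,0],[0,0,0],[0,0,0]]' --claw '[0.1,0.1,0.1,0.1,0.1]'

```text
clock: 20.95
position: [0.4937, -0.2616, 0.1542]
tool_rot: [-0.21, 0.678, -0.211, -0.673]
contact_force: [0.7, -1.4, 0.6]
gripper_width: 0.0409
```

```bash
python3 - <<'E'
from h import *; from bench import ctrl
d=ctrl.snapshot("side");cv2.imwrite("pics/s10.png",d["color"][60:320,150:450].repeat(2,0).repeat(2,1))
for o in woods(d,.046,.06,.053): print(o)
d=dict(np.load("top0.npz"));P=cloud(d)
# panel top ridge
W=P[225:265,180:280].reshape(-1,3);k=(W[:,2]>.062)&(W[:,2]<.078);W=W[k];print(len(W))
l=cv2.fitLine(W[:,:2].astype(np.float32),cv2.DIST_HUBER,0,.01,.01).ravel();print(l,np.degrees(np.arctan2(l[1],l[0])))
t=(W[:,:2]-l[2:])@l[:2];print(l[2:]+l[:2]*(t.min()+t.max())/2,t.max()-t.min())
# unit's top front edge
W=P[95:215,155:270].reshape(-1,3);k=(W[:,2]>.068)&(W[:,2]<.082);print(cv2.minAreaRect((W[k][:,:2]*1000).astype(np.float32)), np.median(W[k],0))
E
```

```text
([335.0, 249.9], 206, [0.5607, -0.219], 143.6, [560.0, -219.4], [25.6, 54.3], 0.0527)
([314.2, 275.5], 517, [0.4917, -0.2633], 145.1, [490.9, -263.9], [25.8, 120.0], 0.0529)
416
[ 0.15117855 -0.9885065   0.4657514   0.17620486] -81.30476
[0.46581087 0.17581609] 0.24363208037921025
((807.79541015625, 227.81512451171875), (336.96820068359375, 250.4120635986328), 8.606091499328613) [0.75263858 0.21375466 0.0761937 ]
```

View pics/s10.png

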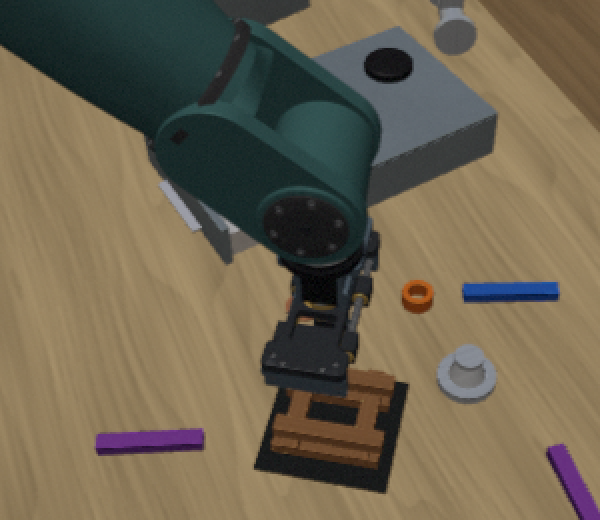

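The crib is complete, with top slats at (340,380) and (328,430) in the crop, both level at 53 mm. Next is the drawer.

```bash
python3 - <<'E'
from h import *; from bench import ctrl
plan(ctrl.observe(),[.42,.169,.12],-81.3)
E
```

```text
t 21.0 pos [ 0.4928 -0.2611  0.1518] jaw -124.6 tilt axis [ 0.004 -0.003 -1.   ] J [-0.53  0.24  2.06  0.    0.84  1.65] w 0.0412 F [-1.1  0.3 -1. ]
 world d [-0.0728  0.4301 -0.0318]  in current tool [ 0.0303 -0.3127  0.3042]  rotvec [-43.28  -0.29  -0.09]  in target tool [ 0.0318 -0.4361  0.0069]
```

play_rows --offset '[[0,-0.0284,0.0277],[0,-0.0284,0.0277],[0,-0.0284,0.0277],[0,-0.0284,0.0277],[0,-0.0284,0.0277]]' --dr '[[0,0,0],[0,0,0],[0,0,0],[0,0,0],[0,0,0]]' --claw '[1,1,1,1,1]'

```text
clock: 21.42
position: [0.4565, -0.063, 0.1479]
tool_rot: [0.21, -0.675, 0.21, 0.676]
contact_force: [1.1, 0.7, 0.1]
gripper_width: 0.0107
```

play_rows --offset '[[0,-0.0284,0.0277],[0,-0.0284,0.0277],[0,-0.0284,0.0277],[0,-0.0284,0.0277],[0,-0.0284,0.0277]]' --dr '[[0,0,0],[0,0,0],[0,0,0],[0,0,0],[0,0,0]]' --claw '[1,1,1,1,1]'

```text
clock: 21.83
position: [0.4231, 0.1325, 0.1481]
tool_rot: [0.21, -0.675, 0.21, 0.675]
contact_force: [0.9, -0.1, -0.7]
gripper_width: 0.0005
```

play_rows --offset '[[0,-0.0284,0.0277],[0,0,0],[0,0,0],[0,0,0],[0,0,0]]' --dr '[[0,0,0],[-6.2,0,0],[-6.2,0,0],[-6.2,0,0],[-6.2,0,0]]' --claw '[1,1,1,1,1]'

```text
clock: 22.25
position: [0.417, 0.1702, 0.1479]
tool_rot: [0.058, -0.704, 0.058, 0.705]
contact_force: [-0.2, 0.5, -0.1]
gripper_width: 0.0007
```

play_rows --offset '[[0,0,0],[0,0,0],[0,0,0],[0,0,0],[0,0,0]]' --dr '[[-6.2,0,0],[-6.2,0,0],[-6.2,0,0],[0,0,0],[0,0,0]]' --claw '[1,1,1,1,1]'

```text
clock: 22.67
position: [0.4173, 0.1698, 0.1482]
tool_rot: [-0.053, -0.705, -0.053, 0.706]
contact_force: [-0.2, -0.1, 0.2]
gripper_width: 0.0009
```

```bash
python3 - <<'E'
from h import *; from bench import ctrl
plan(ctrl.observe(),[.42,.169,.045],-81.3)
d=ctrl.snapshot("top");cv2.imwrite("pics/t11.png",d["color"][80:330,130:460].repeat(2,0).repeat(2,1))
E
```

```text
t 22.67 pos [0.4173 0.1698 0.1482] jaw -81.4 tilt axis [-0.001 -0.    -1.   ] J [ 0.33  0.08  2.26 -0.    0.8   1.76] w 0.0009 F [-0.2 -0.1  0.2]
 world d [ 0.0027 -0.0008 -0.1032]  in current tool [ 0.1032  0.0012 -0.0027]  rotvec [-0.08  0.07 -0.01]  in target tool [ 0.1032  0.0012 -0.0025]
```

View pics/t11.png

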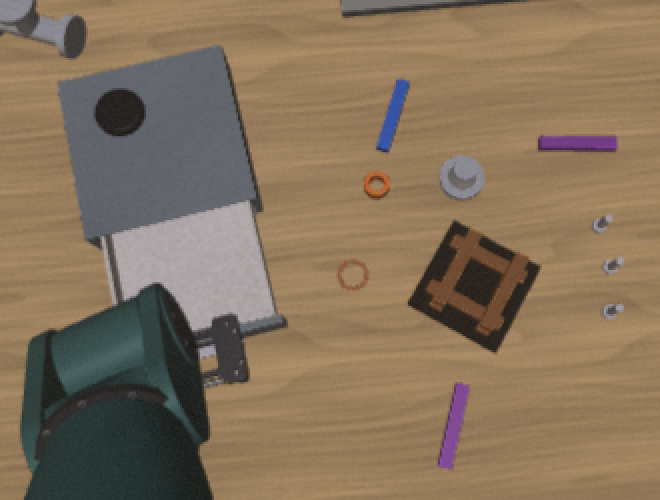

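The drawer is empty, the crib square, and the closed fingers are in front of the panel mid-width near (230,345) in the crop. I descend and push along tool -z.

play_rows --offset '[[0.035,0,0],[0.035,0,0],[0.033,0,0],[0,0,0],[0,0,-0.01]]' --dr '[[0,0,0],[0,0,0],[0,0,0],[0,0,0],[0,0,0]]' --claw '[1,1,1,1,1]'

```text
clock: 23.13
position: [0.4251, 0.1708, 0.0448]
tool_rot: [-0.054, -0.703, -0.053, 0.707]
contact_force: [0.2, -0.5, 0.9]
gripper_width: 0.0005
```

play_rows --offset '[[0,0,-0.008],[0,0,-0.008],[0,0,-0.01],[0,0,-0.012],[0,0,-0.014]]' --dr '[[0,0,0],[0,0,0],[0,0,0],[0,0,0],[0,0,0]]' --claw '[1,1,1,1,1]'

```text
clock: 23.55
position: [0.4805, 0.1798, 0.047]
tool_rot: [0.054, 0.705, 0.054, -0.705]
contact_force: [-1.9, -1.0, 3.2]
gripper_width: 0.0003
```

play_rows --offset '[[0,0,-0.015],[0,0,-0.015],[0,0,-0.015],[0,0,-0.015],[0,0,-0.015]]' --dr '[[0,0,0],[0,0,0],[0,0,0],[0,0,0],[0,0,0]]' --claw '[1,1,1,1,1]'

```text
clock: 23.97
position: [0.555, 0.1912, 0.0469]
tool_rot: [0.054, 0.705, 0.054, -0.705]
contact_force: [-2.8, -1.1, 1.8]
gripper_width: 0.0005
```

```bash
python3 - <<'E'
from h import *; from bench import ctrl
s=ctrl.observe();plan(s,[.629,.2,.045],-81.3)
d=ctrl.snapshot("side");cv2.imwrite("pics/s12.png",d["color"][60:320,150:450].repeat(2,0).repeat(2,1))
d=ctrl.snapshot("top");cv2.imwrite("pics/t12.png",d["color"][80:330,130:460].repeat(2,0).repeat(2,1))
E
```

```text
t 23.97 pos [0.555  0.1912 0.0469] jaw -81.2 tilt axis [ 0.001  0.    -1.   ] J [ 0.29  0.45  2.01 -0.    0.67  1.71] w 0.0005 F [-2.8 -1.1  1.8]
 world d [ 0.074   0.0088 -0.0019]  in current tool [ 0.0019  0.0026 -0.0745]  rotvec [ 0.1  -0.06  0.  ]  in target tool [ 0.0019  0.0025 -0.0745]
```

View pics/s12.png

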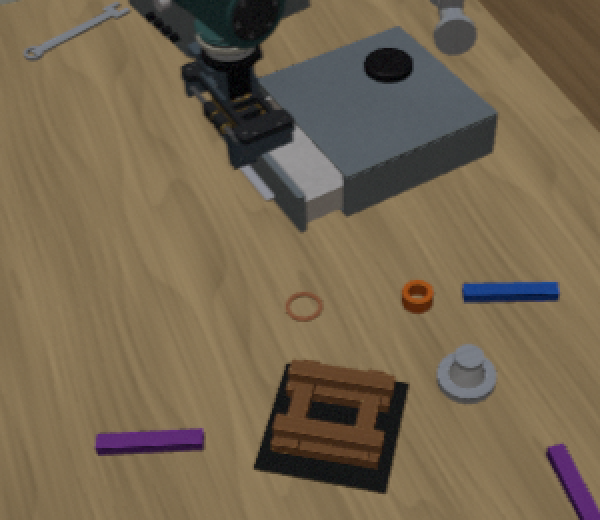

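The drawer is moving with about 3 N, and roughly 50 mm is left (panel edge at (305,215), unit front at (345,205)). I continue and then slow down.

play_rows --offset '[[0,0,-0.012],[0,0,-0.01],[0,0,-0.006],[0,0,-0.005],[0,0,-0.004]]' --dr '[[0,0,0],[0,0,0],[0,0,0],[0,0,0],[0,0,0]]' --claw '[1,1,1,1,1]'

```text
clock: 24.48
position: [0.5901, 0.1967, 0.046]
tool_rot: [0.054, 0.705, 0.054, -0.705]
contact_force: [-2.2, -0.4, 1.7]
gripper_width: 0.0007
```

play_rows --offset '[[0,0,-0.003],[0,0,-0.003],[0,0,-0.003]]' --dr '[[0,0,0],[0,0,0],[0,0,0]]' --claw '[1,1,1]'

```text
clock: 24.73
position: [0.5986, 0.198, 0.046]
tool_rot: [-0.054, -0.705, -0.054, 0.705]
contact_force: [-2.3, -1.6, 1.1]
gripper_width: 0.0003
```

```bash
python3 - <<'E'
from h import *; from bench import ctrl
s=ctrl.observe();plan(s,[.629,.2,.045],-81.3)
d=ctrl.snapshot("side");cv2.imwrite("pics/s13.png",d["color"][90:190,220:370].repeat(4,0).repeat(4,1))
E
```

```text
t 24.73 pos [0.5986 0.198  0.046 ] jaw -81.2 tilt axis [-0. -0. -1.] J [ 0.28  0.51  1.92 -0.    0.71  1.7 ] w 0.0003 F [-2.3 -1.6  1.1]
 world d [ 0.0304  0.002  -0.001 ]  in current tool [ 0.001   0.0027 -0.0303]  rotvec [ 0.12  0.01 -0.  ]  in target tool [ 0.001   0.0027 -0.0303]
```

View pics/s13.png

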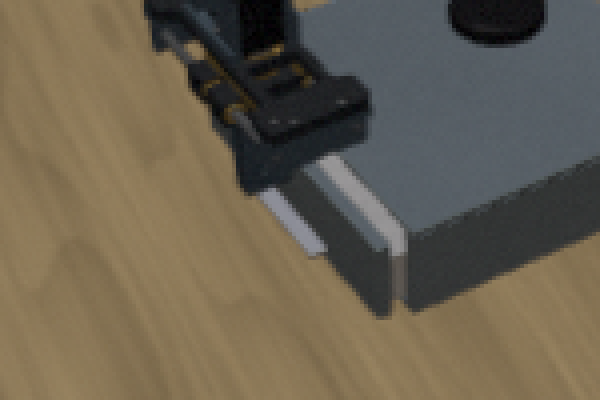

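A gap of roughly 10–12 mm is left at (400,270). I creep on.

play_rows --offset '[[0,0,-0.003],[0,0,-0.003],[0,0,-0.002],[0,0,-0.002],[0,0,-0.001]]' --dr '[[0,0,0],[0,0,0],[0,0,0],[0,0,0],[0,0,0]]' --claw '[1,1,1,1,1]'

```text
clock: 25.2
position: [0.6096, 0.1998, 0.0459]
tool_rot: [-0.054, -0.705, -0.054, 0.705]
contact_force: [-2.4, -0.3, 0.3]
gripper_width: 0.0006
```

play_rows --offset '[[0,0,-0.001],[0,0,-0.001],[0,0,-0.001]]' --dr '[[0,0,0],[0,0,0],[0,0,0]]' --claw '[1,1,1]'

```text
clock: 25.45
position: [0.6123, 0.2002, 0.0459]
tool_rot: [-0.054, -0.705, -0.054, 0.705]
contact_force: [-7.8, -0.2, 1.6]
gripper_width: 0.0005
```

play_rows --offset '[[0,0,-0.001],[0,0,-0.001],[0,0,0]]' --dr '[[0,0,0],[0,0,0],[0,0,0]]' --claw '[1,1,1]'

```text
clock: 25.7
position: [0.6123, 0.2002, 0.0459]
tool_rot: [-0.055, -0.703, -0.054, 0.707]
contact_force: [-17.6, -1.9, 14.6]
gripper_width: 0.0002
```

```bash
python3 - <<'E'
from h import *; from bench import ctrl
s=ctrl.observe();plan(s,[.629,.2,.045],-81.3)
d=ctrl.snapshot("side");cv2.imwrite("pics/s14.png",d["color"][90:190,220:370].repeat(4,0).repeat(4,1))
E
```

```text
t 25.7 pos [0.6123 0.2002 0.0459] jaw -81.2 tilt axis [-0.005 -0.001 -1.   ] J [0.28 0.53 1.89 0.   0.73 1.7 ] w 0.0002 F [-17.6  -1.9  14.6]
 world d [ 0.0167 -0.0002 -0.0009]  in current tool [ 0.0008  0.0027 -0.0164]  rotvec [ 0.11  0.28 -0.02]  in target tool [ 0.0009  0.0027 -0.0164]
```

View pics/s14.png

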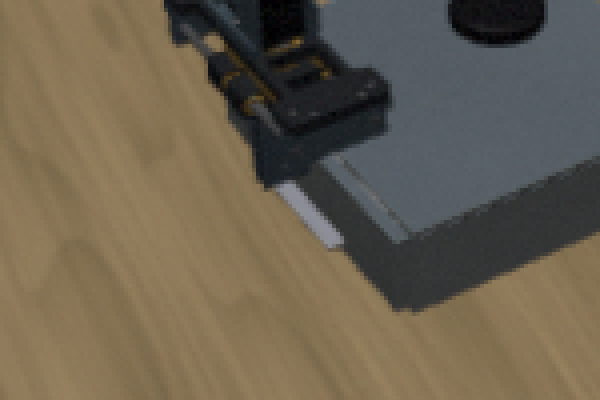

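The gap is gone and the force rose to 18 N with no motion, so the drawer is home. I back off straight, then lift.

play_rows --offset '[[0,0,0.005],[0,0,0.02],[0,0,0.03],[-0.03,0,0.01],[-0.035,0,0]]' --dr '[[0,0,0],[0,0,0],[0,0,0],[0,0,0],[0,0,0]]' --claw '[1,1,1,1,1]'

```text
clock: 26.17
position: [0.5461, 0.1896, 0.1092]
tool_rot: [-0.055, -0.703, -0.054, 0.707]
contact_force: [0.8, -0.5, 0.0]
gripper_width: -0.0001
```

play_rows --offset '[[-0.035,0,0],[-0.02,0,0],[0,0,0],[0,0,0],[0,0,0]]' --dr '[[0,0,0],[0,0,0],[0,0,0],[0,0,0],[0,0,0]]' --claw '[1,1,1,1,1]'

```text
clock: 26.58
position: [0.5499, 0.1904, 0.1652]
tool_rot: [-0.054, -0.705, -0.054, 0.705]
contact_force: [0.2, -0.2, -0.6]
gripper_width: 0.0002
```

```bash
python3 - <<'E'
from h import *; from bench import ctrl
plan(ctrl.observe(),[.629,.2,.045],-81.3)
c=np.array([.5122,-.2283]);a=np.radians(-34.6);px=np.array([np.cos(a),np.sin(a)]);py=np.array([-px[1],px[0]])
for n in("side","top"):
    d=ctrl.snapshot(n);I=d["color"][60:320,150:450] if n=="side" else d["color"][80:330,130:460]
    cv2.imwrite(f"pics/{n}15.png",I.repeat(2,0).repeat(2,1)); print(n)
    for z in((.046,.06,.053),(.031,.043,.037),(.016,.026,.021)):
      for o in woods(d,*z):
        q=np.array(o[2])-c
        if np.hypot(*q)<.09: print(z[2],o[1],"pad xy",np.round([q@px,q@py],4),o[3],o[5],o[6])
E
```

```text
t 26.58 pos [0.5499 0.1904 0.1652] jaw -81.2 tilt axis [-0. -0. -1.] J [ 0.29  0.26  2.   -0.    0.88  1.71] w 0.0002 F [ 0.2 -0.2 -0.6]
 world d [ 0.0791  0.0096 -0.1202]  in current tool [ 0.1202  0.0026 -0.0797]  rotvec [ 0.12  0.02 -0.  ]  in target tool [ 0.1202  0.0025 -0.0797]
side
0.053 457 pad xy [0.0016 0.0351] 145.3 [26.2, 119.3] 0.0525
0.053 511 pad xy [ 0.0026 -0.0405] 145.2 [25.1, 119.6] 0.0526
0.037 186 pad xy [-0.0379  0.0095] 47.7 [50.8, 51.0] 0.0377
0.037 177 pad xy [0.0387 0.0079] 50.5 [50.1, 32.4] 0.0372
0.037 99 pad xy [-0.0262 -0.0501] 153.6 [18.6, 75.5] 0.0387
0.037 64 pad xy [ 0.0388 -0.0526] 129.4 [16.9, 21.4] 0.0372
0.021 132 pad xy [-0.0017  0.0322] 145.5 [16.5, 55.2] 0.0208
0.021 138 pad xy [-0.0012 -0.0446] 144.9 [15.1, 57.6] 0.0207
top
0.053 286 pad xy [0.002  0.0373] 145.2 [19.9, 120.6] 0.0539
0.053 295 pad xy [ 0.0029 -0.0384] 145.2 [20.4, 119.8] 0.0539
0.037 137 pad xy [ 0.0392 -0.001 ] 55.7 [55.8, 22.0] 0.0376
0.037 135 pad xy [-0.038  -0.0012] 55.4 [55.2, 20.5] 0.0377
```

View pics/side15.png

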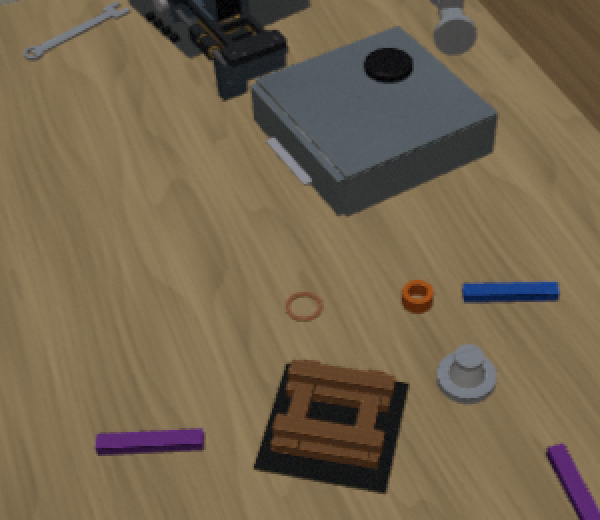

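View pics/top15.png

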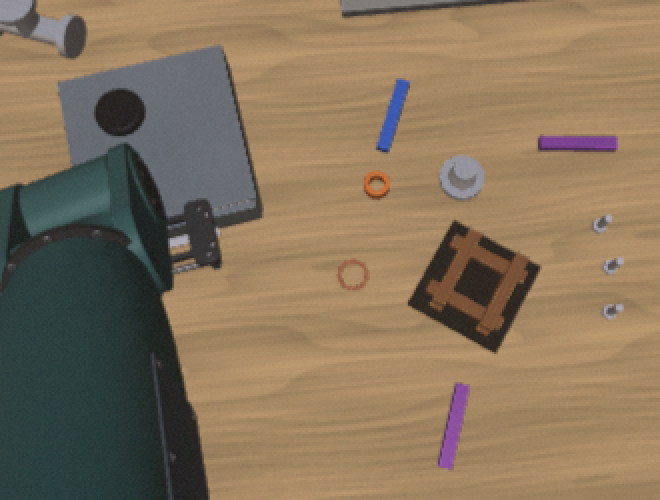

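The drawer is shut, the crib at (328,415) in the side crop is complete, the bystanders are in place, and the arm is free. I hand in.

```bash
python3 -c "
from bench import ctrl
print(ctrl.sign_off())"
```

```text
the job is handed in; nothing more can be done
None
```

I finished the crib and shut the drawer, and handed the job in at about 27 s of the 72 s allowed. The hand-in gives no verdict.

- **Order:** I laid the second-layer partner first, then the two top slats across, and then pushed the empty drawer home.
- **Crib:** In the last views the slats I laid are within about 3 mm of their places. The second-layer pair is at about -38 and +39 mm across. The top pair is at about +36 and -39 mm across and 2–3 mm along. Directions are within about 1° and the slats look level, with their tops at about 37 and 53 mm.
- **Drawer:** It stopped against its stop with the force rising to 18 N and no further motion. The side view shows no gap at the panel. I did not measure the joint value.
- **Other parts:** The lower slats, the bystanders and the look-alikes appear unmoved by eye, and the arm is clear of everything.
- **Disagreement:** The two cameras differed by about 2 mm, which matches the stated calibration. In the side view, slat pieces that were partly hidden gave unreliable direction readings, so I took the second-layer positions and directions from the top view.

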